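Set the slicer to its next thickness

TASK

Change the thickness setting of the hand slicer: pull out the spring knob on its setting arm, swing the arm to the first hole on the side marked by the binder clip on the front ledge, and let the plunger snap fully home there so that the arm is locked. Then let go; do not knock over the sauce bottles standing beside the slicer.

Things in the scene. Friction and masses are not known exactly. Their poses are not given: they have to be found in the camera images.
- pivot (a point): Pivot of the slicer's setting arm, on its sloping steel face, 190 mm above the table. Frame: z is the pivot axis, square to the face and out of it (up and forwards, 35 degrees from vertical); x points up the slope; y is level, to the left for one who stands in front of the face. Each side of the middle hole has two more, 14 mm wide, on the arc of 100 mm radius about the pivot.
- bar_mid (a point): Middle of the slicer's level steel carrying bar, 16 mm thick, along the pivot's y, 300 mm above the table, 115 mm straight above the knob, between side tubes 160 mm left and right of the middle. It leaves no room for a gripper pointing straight down at the knob; one lined up with the knob's axis, or up to 10 degrees more upright, has room with the jaws closing along y.
- knob_grip (a point): Centre of the black pull knob, where to grip it: round, 32 mm across with a 37 mm head on its outer 12 mm, 48 mm long (24 mm either way from here), axis parallel to the pivot axis and 100 mm from it. Pushed home, its underside is 11 mm off the arm (3 mm off a 30 mm round guide boss). It rides on the setting arm: z outwards along the plunger, x from knob to pivot.
- pull_knob (a joint): How far the spring knob is pulled out along its axis: 0 home, 0.015 m stop. The spring pulls it in with 8 N at home, 14 N at 11 mm. Its round-ended 10 mm pin sits 9 mm deep in a hole: above 0.0095 the arm can swing. Let go between holes, the pin rests on the plate (knob 0.009 out) and slides along it, with 1 to 5 N at the knob, until it drops into a hole.
- setting_arm (a joint): Angle of the setting arm, rad. 0: middle hole, arm straight down the slope (-x of pivot); positive: knob swung to the left (+y of pivot), negative: right. Stiff, stays where left. First and second holes lie at about 0.50 and 0.95 either way, but their plates are adjustable and stand up to 0.06 off, so the exact place must be felt. Play in a hole: 2 mm either way at the knob.
- clip_mid (a point): Centre of the black binder clip, 50 mm wide, on the flat front ledge of the slicer, about 65 mm left or right of its middle: it marks the side of the wanted hole. On the ledge's other side is only a round steel thumb nut, 22 mm across.
- ketchup_mid (a point): Centre of the red squeeze bottle, 64 mm across, 190 mm tall, a bystander on one side of the slicer
- mustard_mid (a point): Centre of the yellow squeeze bottle, 60 mm across, 180 mm tall, a bystander on one side of the slicer
Things that resemble listed ones, but are neither listed nor needed, are in the scene too. Of the things that look like the part that bears mustard_mid, the smaller one is meant. There is more than one size of the part that bears ketchup_mid; the job needs the larger.

How it is judged (in metres and radians):
On the way, in this order (a step that is already met when the one before it is completed fails the run):
1. the knob is pulled out far enough to free the arm, the arm still at the middle hole (value of joint pull_knob above 0.009 m and value of joint setting_arm between -0.15 and 0.15 rad), for 0.05 s.
2. the plunger has snapped into the first hole on the clip's side (value of joint pull_knob below 0.003 m and ((y of clip_mid in the frame of pivot above 0 m and value of joint setting_arm between 0.39 and 0.61 rad) or (y of clip_mid in the frame of pivot below 0 m and value of joint setting_arm between -0.61 and -0.39 rad))), for 0.2 s.
At the end, for the whole second after the job is handed in: The plunger is home (less than 3 mm out) in the first hole on the binder clip's side (arm at 0.39 to 0.61 rad to that side, any play in the hole allowed) and both sauce bottles beside the slicer stand upright (all of step 2 and angle between each of ketchup_mid, mustard_mid's own z axis and vertical below 0.3 rad); the robot touches nothing.
It fails at once if the ketchup bottle is knocked over (angle between ketchup_mid's own z axis and vertical above 0.5 rad).
It fails at once if the mustard bottle is knocked over (angle between mustard_mid's own z axis and vertical above 0.5 rad).
It also fails if it takes over 38 s, if anything falls off the work surface, if the arm or the gripper's body presses on something with over 40 N, if the wrist force passes 120 N, or if a joint passes its speed limit or range.

ROBOT

A 7-joint arm with a two-finger parallel gripper is mounted at the origin on the work surface. World frame = base frame: x ahead of the robot, y to its left, z up, the work surface at z = 0. Lengths are in mm, angles in rad, forces in N, time in s.
With the tool pointing down it reaches from about 400 to 900 mm from the base axis. Payload 5.5 kg.
Tool frame: the origin (TCP) lies midway between the tips of the shut fingers; the grasp point (between the pads) lies 19 mm behind it; z points along the fingers, x is the direction in which the jaws open and shut, and the axes are right-handed (so a half turn about z gives the same grasp; the last joint's range is limited). The gripper opens to 85 mm and grips with 20 to 120 N. Pads are 22 mm wide; open, the fingers measure 114 mm over their backs; the gripper's body (76 mm by 85 mm) begins 54 mm behind the grasp point. The pads swing forward as they close: fully open they stand 13 mm farther back than shut.
Start: joints at [1.532, 0.501, -0.427, 1.55, 0.221, 1.138, -0.21], TCP at [193.239, -620.611, 231.31] pointing down, gripper open.
Joint ranges: [-2.88, 2.88], [-0.31, 2.03], [-1.54, 1.56], [0.2, 2.42], [-1.41, 4.55], [0.19, 2.02], [-2.57, 2.57]. Speed limits (rad/s): [2.57, 2.57, 3.14, 3.14, 3.14, 3.14, 3.14].

INTERFACE

Orientations are given as a 3x3 rotation matrix whose columns are the frame's x, y, z axes.
In Python, from workcell import arm gives the robot as it stands. Calls block until the motion is done:
- arm.move_to(position, orientation): joint-space move of the TCP to a pose.
- arm.move_linear(position, orientation=None, velocity=150, max_force=None): straight line of the TCP; orientation=None keeps the orientation; velocity is the mean speed in mm/s. With max_force (N) it stops when the force on the tool has changed by that much, and returns True; else False.
- arm.movej(angles): joint-space move.
- arm.command_gripper(opening): finger opening in mm; the grip force is fixed at half the most; returns when the fingers have stopped.
- arm.dwell(seconds).
- arm.inverse_kinematics(position, orientation): joint angles nearest the present ones, or None.
- arm.camera(name): name is "side" or "top" or "wrist"; returns a dict with "image" (400x640x3 uint8, red, green, blue), "vfov" (degrees; the focal length in pixels is half the picture's height over the tangent of half this angle, whatever the lens; pixels are square), "cx", "cy" (the principal point, pixels), "origin" and "rotation" of the camera in the world. Camera axes: x right, y up, looking along -z (the intrinsics and any distortion apply to the point x, -y, -z); pixel columns grow to the right and rows downward; lengths in mm; the calibration is good to about 2 mm. The wrist camera is an equidistant fisheye: a pixel r from the principal point sees the ray r / f radians off the axis. A picture is of the moment at which its call begins. There is no depth.
A pose or a line that the arm cannot do raises arm.Unreachable and nothing moves.
- arm.sign_off(): hands the job in, once; it reports no verdict.
Trained networks look in a picture, given as the dict that the camera call returned (one of the last four; its "shot" number tells which), for a name from the list of things; names that differ only in an ending like _2 or _b are one class to them, and where a whole thing is asked for, a point or a joint stands for the part that bears it (a point fixed in the world has none). Each returns a list of dicts, best first, with "p" (0 to 1); they miss things now and then, are a little off and sometimes report something else, mostly with a low value. They report only what shows in the picture. A call takes as long as a camera call. They do not tell look-alikes from the thing itself.
- arm.search_frame(picture, target): "at" ([x, y, z] in mm, in world coordinates, good to about 4 mm: the middle of the surface that is visible of it).
- arm.cut_out(picture, target): "pixels" (400x640 bool, what is visible of it).
- arm.place_of(picture, target): "at" ([x, y, z] in mm, in world coordinates, good to about 4 mm: a listed point, or the origin of a listed thing).
Readings, each from a call of its own:
- arm.read_time(): time.
- arm.read_joint_positions(): joint angles.
- arm.read_joint_velocities(): joint speeds.
- arm.read_joint_efforts(): joint torques, N m.
- arm.read_tool_pos(): TCP position.
- arm.read_tool_rot(): TCP orientation.
- arm.read_ft_force(): force on the tool from outside, world axes, zero at the start.
- arm.read_moment(): the same for the moment, N m.
- arm.read_gripper_width(): finger opening in mm.
Only numpy, scipy, OpenCV 4.12 (cv2) and the standard library are available. Lean on these libraries where they do the work, as an engineer would, in place of code of your own. Each camera call takes 0.05 s, during which the arm holds its last target. There are 200 camera calls.

## Working session

There is one attempt and no reset: what is moved stays moved. The work goes in short steps, each a Python script; the robot and the scene stay as the last script left them, time stands still between calls to the robot, and variables do not carry over. Pictures are saved under pics/ and viewed, about 8 in all and at most 12, crops included, and the job is handed in when it is done.

```bash
mkdir -p pics
python3 - <<'E'
from workcell import arm
import cv2,numpy as np
print(arm.read_time())
for n in ["side","top"]:
    c=arm.camera(n); cv2.imwrite(f"pics/{n}0.png",c["image"][:,:,::-1])
    print(n,c["vfov"],c["cx"],c["cy"],np.round(c["origin"]),np.round(c["rotation"],3).tolist())
    for t in ["pivot","bar_mid","knob_grip","clip_mid","ketchup_mid","mustard_mid"]:
        print(t,[(np.round(d["at"]).tolist(),round(d["p"],2)) for d in arm.place_of(c,t)])
print(arm.read_time())
E
```

```text
0.0
side 57.38652685129108 319.1024581349169 200.40818669823523 [ 305. -680.  588.] [[0.929, 0.157, -0.334], [-0.368, 0.453, -0.812], [0.023, 0.878, 0.479]]
pivot []
bar_mid [([680.0, -53.0, 298.0], 0.73), ([676.0, -137.0, 85.0], 0.44)]
knob_grip [([673.0, -56.0, 188.0], 0.78)]
clip_mid [([678.0, -141.0, 86.0], 0.79)]
ketchup_mid [([377.0, 146.0, 72.0], 0.86), ([472.0, 103.0, 98.0], 0.67)]
mustard_mid [([635.0, -347.0, 90.0], 0.64)]
top 43.09018266558526 314.59298187508307 201.93145762188576 [ 489.  -18. 1567.] [[0.01, 0.997, -0.075], [-1.0, 0.011, 0.013], [0.014, 0.075, 0.997]]
pivot []
bar_mid [([687.0, -52.0, 299.0], 0.81)]
knob_grip [([672.0, -54.0, 184.0], 0.73)]
clip_mid [([674.0, -142.0, 86.0], 0.45)]
ketchup_mid [([379.0, 151.0, 73.0], 0.66), ([477.0, 97.0, 96.0], 0.57)]
mustard_mid [([636.0, -340.0, 92.0], 0.87), ([680.0, -140.0, 86.0], 0.35)]
0.7
```

View pics/side0.png

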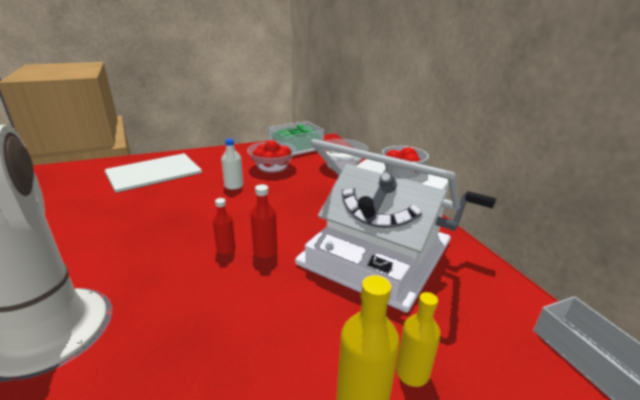

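View pics/top0.png

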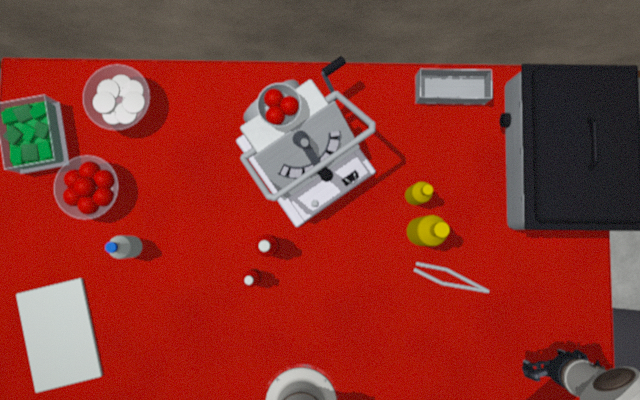

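The clip (side view about (380,262), top view about (350,178)) sits on the front ledge on the right as seen from in front of the slicer, so the target is about -0.5 rad. The slicer's front faces -x/-y, with a yaw of about 34°. The nearer yellow bottles are on the right and the red ones on the left.

```bash
cat > h.py <<'E'
from workcell import arm
import cv2,numpy as np
S,C=np.sin(np.radians(35)),np.cos(np.radians(35))
def frame(yaw):   # yaw: heading of the horizontal up-slope direction
    h=np.array([np.cos(yaw),np.sin(yaw),0]);k=np.array([0,0,1.])
    return np.c_[C*h+S*k,np.cross(k,h),-S*h+C*k]
def tool(P,flip=1,tilt=0):  # tool z against plunger; tilt>0 more upright
    z=-(np.cos(tilt)*P[:,2]+np.sin(tilt)*P[:,0]); x=flip*P[:,1]
    return np.c_[x,np.cross(z,x),z]
def ray(c,u,v):
    f=200/np.tan(np.radians(c["vfov"])/2); return c["rotation"]@np.array([(u-c["cx"])/f,-(v-c["cy"])/f,-1])
E
python3 - <<'E'
from h import *
c=arm.camera("top")
m=arm.cut_out(c,"bar_mid")
for d in m[:2]:
    v,u=np.nonzero(d["pixels"]);print(d["p"],len(u),u.min(),u.max(),v.min(),v.max())
    (cc,s,a)=cv2.minAreaRect(np.c_[u,v].astype(np.float32)); box=cv2.boxPoints((cc,s,a))
    W=[]
    for p in box:
        r=ray(c,*p); W.append(np.array(c["origin"])+r*(300-c["origin"][2])/r[2])
    W=np.array(W); print(np.round(W), [round(float(np.degrees(np.arctan2(*(W[(i+1)%4]-W[i])[[1,0]]))),1) for i in range(4)])
    print([round(float(np.linalg.norm(W[(i+1)%4]-W[i]))) for i in range(4)])
for yaw in [34]:
    P=frame(np.radians(yaw)); k=np.array([672,-55,186.])
    for fl in (1,-1):
        for th in (0,-.5):
            kk=k+100*P[:,0]+100*(-np.cos(th)*P[:,0]+np.sin(th)*P[:,1])
            for off in (-22,0,150):
                for t in (-.1,0,.1): 
                    q=arm.inverse_kinematics(kk+off*P[:,2],tool(P,fl,t)); print(fl,th,off,t,None if q is None else np.round(q,2))
E
```

```text
0.76 12939 237 374 56 224
[[ 785.  221.  300.]
 [ 995.  -78.  300.]
 [ 711. -266.  300.]
 [ 509.   31.  300.]] [-54.9, -146.5, 124.3, 34.4]
[365, 340, 359, 335]
1 0 -22 -0.1 [ 1.23  0.93 -1.31  1.97  0.93  0.42  1.71]
1 0 -22 0 [ 1.17  0.9  -1.31  1.92  0.89  0.55  1.69]
1 0 -22 0.1 [ 1.11  0.88 -1.31  1.86  0.88  0.68  1.67]
1 0 0 -0.1 [ 1.26  0.86 -1.31  1.98  0.77  0.41  1.84]
1 0 0 0 [ 1.21  0.84 -1.3   1.93  0.77  0.54  1.79]
1 0 0 0.1 [ 1.14  0.83 -1.3   1.87  0.79  0.67  1.74]
1 0 150 -0.1 [ 1.6   0.56 -1.45  1.98  0.03  0.59  2.45]
1 0 150 0 [ 1.46  0.41 -1.28  1.93 -0.11  0.68  2.53]
1 0 150 0.1 [ 1.39  0.42 -1.28  1.87  0.06  0.77  2.34]
1 -0.5 -22 -0.1 [ 1.22  0.98 -1.31  1.86  0.85  0.5   1.84]
1 -0.5 -22 0 [ 1.16  0.95 -1.31  1.81  0.86  0.62  1.79]
1 -0.5 -22 0.1 [ 1.1   0.94 -1.31  1.75  0.87  0.75  1.76]
1 -0.5 0 -0.1 [ 1.25  0.93 -1.31  1.87  0.74  0.5   1.93]
1 -0.5 0 0 [ 1.19  0.9  -1.31  1.82  0.76  0.62  1.86]
1 -0.5 0 0.1 [ 1.13  0.89 -1.31  1.76  0.79  0.75  1.81]
1 -0.5 150 -0.1 [ 1.47  0.55 -1.29  1.87 -0.06  0.65  2.56]
1 -0.5 150 0 [ 1.42  0.54 -1.29  1.82 
[... 412 characters left out ...]
-1 0 150 -0.1 [ 1.35  0.29 -1.02  1.99 -0.56  0.66 -0.19]
-1 0 150 0 [ 1.28  0.28 -0.99  1.93 -0.38  0.71 -0.38]
-1 0 150 0.1 [ 1.2   0.28 -0.97  1.88 -0.22  0.78 -0.57]
-1 -0.5 -22 -0.1 [ 1.01  0.69 -0.9   1.86 -0.12  0.35 -0.51]
-1 -0.5 -22 0 [ 0.94  0.66 -0.86  1.81  0.04  0.44 -0.72]
-1 -0.5 -22 0.1 [ 0.88  0.65 -0.85  1.76  0.2   0.55 -0.9 ]
-1 -0.5 0 -0.1 [ 1.05  0.65 -0.92  1.87 -0.16  0.39 -0.48]
-1 -0.5 0 0 [ 0.97  0.62 -0.88  1.82  0.    0.48 -0.68]
-1 -0.5 0 0.1 [ 0.91  0.62 -0.86  1.76  0.16  0.58 -0.86]
-1 -0.5 150 -0.1 [ 1.31  0.39 -1.01  1.87 -0.41  0.68 -0.29]
-1 -0.5 150 0 [ 1.23  0.38 -0.97  1.82 -0.26  0.74 -0.46]
-1 -0.5 150 0.1 [ 1.16  0.38 -0.95  1.76 -0.11  0.82 -0.62]
```

Run:
```python
from h import *
P=frame(np.radians(34.4)); k=np.array([672,-55,186.]); R=tool(P,-1)
p=arm.read_tool_pos(); arm.move_linear([p[0],p[1],420],velocity=300)
arm.move_to(k+150*P[:,2],R)
arm.command_gripper(60)
c=arm.camera("wrist"); cv2.imwrite("pics/w1.png",c["image"][:,:,::-1])
print(arm.read_time(),arm.read_tool_pos(),c["vfov"],c["cx"],c["cy"],np.round(c["origin"]),np.round(c["rotation"],3).tolist())
for t in ["bar_mid","knob_grip","clip_mid","pivot"]:
    print(t,[(np.round(d["at"]).tolist(),round(d["p"],2)) for d in arm.place_of(c,t)])
c=arm.camera("top")
for t in ["bar_mid","knob_grip"]:
    print(t,[(np.round(d["at"]).tolist(),round(d["p"],2)) for d in arm.place_of(c,t)])
```

```text
4.3417 [ 601.029212   -103.6879295   308.89773292] 65.70646984690485 323.3677017227816 204.81562298136373 [ 587. -114.  472.] [[0.566, 0.789, -0.24], [-0.825, 0.541, -0.164], [0.0, 0.291, 0.957]]
bar_mid [([680.0, -54.0, 302.0], 0.93)]
knob_grip [([680.0, -59.0, 184.0], 0.58)]
clip_mid [([678.0, -142.0, 83.0], 0.58)]
pivot []
bar_mid [([686.0, -52.0, 299.0], 0.63)]
knob_grip [([671.0, -56.0, 184.0], 0.47)]
```

View pics/w1.png

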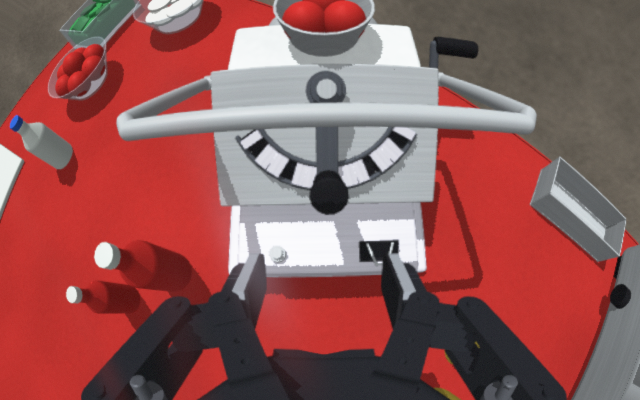

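The wrist view is square to the slicer: the bar is level at row ~120, the knob head is at (328,192), the pivot bolt at (326,88) and the clip at (378,250), on the right. I'll refine the knob position from its pixels.

```bash
cat >> h.py <<'E'
def fray(c,u,v):
    f=200/np.tan(np.radians(c["vfov"])/2); d=np.array([u-c["cx"],v-c["cy"]]); r=np.hypot(*d); t=r/f
    return np.array(c["rotation"])@np.array([np.sin(t)*d[0]/r,-np.sin(t)*d[1]/r,-np.cos(t)])
def hit(o,r,p,n): o=np.array(o); return o+r*((np.array(p)-o)@n)/(r@n)
E
python3 - <<'E'
from h import *
P=frame(np.radians(34.4)); k=np.array([673,-56,185.]); z=P[:,2]
c=arm.camera("wrist")
for uv in [(328,192),(327,193)]: print("wrist head->grip",np.round(hit(c["origin"],fray(c,*uv),k+24*z,z)-24*z,1))
for u,v in [(125,123),(530,123)]: print("bar end",np.round(hit(c["origin"],fray(c,u,v),[0,0,300],np.array([0,0,1.]))))
b=hit(c["origin"],fray(c,326,88),k+100*P[:,0],z); print("pivot-ish",np.round(b), "y off knob",(b-k)@P[:,1])
m=arm.cut_out(c,"knob_grip")
for d in m[:1]:
    v,u=np.nonzero(d["pixels"]);print(d["p"],u.min(),u.max(),v.min(),v.max())
for n in ("top","side"):
    c=arm.camera(n); m=arm.cut_out(c,"knob_grip")
    for d in m[:1]:
        v,u=np.nonzero(d["pixels"]);print(n,d["p"],len(u),u.min(),u.max(),v.min(),v.max()); 
        print(np.round(hit(c["origin"],ray(c,u.mean(),v.mean()),k+12*z,z)-12*z,1))
print(arm.read_time())
E
```

```text
wrist head->grip [676.9 -56.7 187. ]
wrist head->grip [675.8 -56.4 186.4]
bar end [598.  79. 300.]
bar end [ 776. -179.  300.]
pivot-ish [740. -12. 241.] y off knob -0.978252862608547
0.67 310 348 170 214
top 0.53 181 316 332 166 181
[675.2 -58.7 185.2]
side 0.56 263 358 375 196 216
[676.2 -65.3 183.2]
4.9917
```

Run:
```python
from h import *
P=frame(np.radians(34.5)); k=np.array([675.5,-57,186.]); z=P[:,2]; R=tool(P,-1)
arm.move_linear(k+40*z,R,velocity=150)
print(arm.move_linear(k-21*z,R,velocity=60,max_force=15))
f0=arm.read_ft_force()
arm.command_gripper(20)
print(arm.read_gripper_width(),np.round(P.T@f0,1),np.round(P.T@arm.read_ft_force(),1),P.T@(arm.read_tool_pos()-k))
c=arm.camera("wrist"); cv2.imwrite("pics/w2.png",c["image"][:,:,::-1]); print(arm.read_time())
```

```text
False
35.21942545972768 [-0.2 -0.4  0.3] [-1.1  0.5  6.7] [  0.08378475  -0.60250875 -20.4095358 ]
7.45
```

View pics/w2.png

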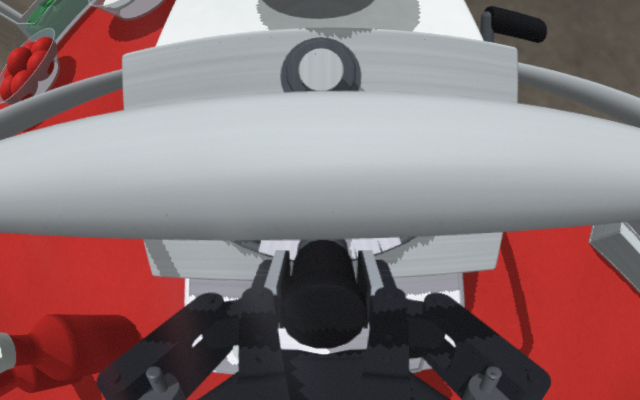

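The pads straddle the knob, with the head at about (323,315) between them. Width is 35.2 mm and the push is 6.7 N, so the pads probably bear partly on the head. I'll pull and check the forces.

Run:
```python
from h import *
P=frame(np.radians(34.5)); z=P[:,2]
p0=np.array(arm.read_tool_pos()); print(arm.read_gripper_width())
for d in (4,8,11,13):
    arm.move_linear(p0+d*z,velocity=40)
    print(d,np.round(P.T@(arm.read_tool_pos()-p0),1),np.round(P.T@arm.read_ft_force(),1),round(arm.read_gripper_width(),2))
c=arm.camera("wrist"); cv2.imwrite("pics/w3.png",c["image"][150:,150:500,::-1]); print(arm.read_time())
```

```text
35.12211515030442
4 [0.1 0.3 3.6] [  0.8  -1.6 -10.1] 34.96
8 [0.1 0.5 7.3] [  1.6  -2.5 -11.8] 35.0
11 [ 0.   0.6 10.2] [  1.1  -2.5 -14. ] 34.57
13 [ 0.   0.6 12.1] [  1.2  -2.3 -14.7] 34.65
8.5167
```

View pics/w3.png

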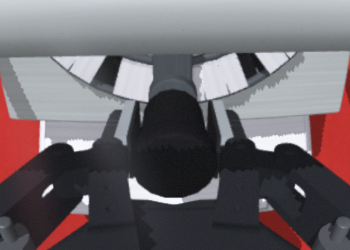

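Pull force follows the spring (14.7 N, about 12 mm out), so the knob is held. Next I swing right along the arc to about -0.38.

```bash
cat >> h.py <<'E'
P=frame(np.radians(34.5)); z=P[:,2]
def arc(pm,th): return pm+100*((1-np.cos(th))*P[:,0]+np.sin(th)*P[:,1])   # pm: TCP for middle hole
E
python3 - <<'E'
from h import *
pm=np.array(arm.read_tool_pos())+0.8*z; np.save("pm.npy",pm)
for th in (-.05,-.12,-.19,-.26,-.32,-.38):
    hit_=arm.move_linear(arc(pm,th),velocity=60,max_force=30)
    f=P.T@arm.read_ft_force()
    print(th,hit_,np.round(P.T@(arm.read_tool_pos()-arc(pm,th)),1),np.round(f,1),round(arm.read_gripper_width(),2))
    if hit_ or f[2]>-8: break
c=arm.camera("wrist"); cv2.imwrite("pics/w4.png",c["image"][100:,100:550,::-1]); print(arm.read_time())
E
```

```text
-0.05 False [-0.2  3.4 -1.7] [  0.7   1.1 -14.1] 35.27
-0.12 False [-0.8  8.2 -2.9] [  0.3   8.7 -14. ] 35.02
-0.19 False [-2.7  7.6 -3. ] [ -2.5   7.4 -13.3] 35.03
-0.26 False [-4.5  6.9 -3.1] [ -6.1   5.2 -14. ] 34.93
-0.32 False [-5.7  5.5 -2.7] [-11.5   6.  -14.5] 34.99
-0.38 False [-6.9  4.7 -2.5] [-12.8   4.5 -15.3] 35.36
10.1167
```

View pics/w4.png

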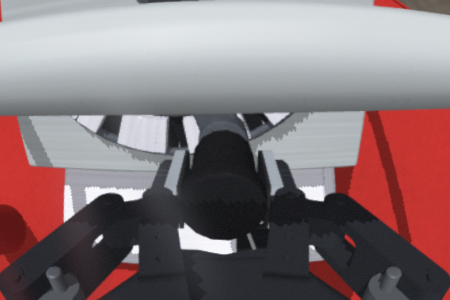

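Run:
```python
from h import *
R0=tool(P,-1); R=np.array(arm.read_tool_rot())
print("rotvec in pivot frame",np.round(P.T@cv2.Rodrigues(R@R0.T)[0].ravel(),3))
print("moment piv",np.round(P.T@arm.read_moment(),2),"force",np.round(P.T@arm.read_ft_force(),1))
pm=np.load("pm.npy"); print(np.round(P.T@(arm.read_tool_pos()-pm),1))
for n in ("wrist","top"):
    c=arm.camera(n); print(n,[(np.round(P.T@(np.array(d["at"])-[675.5,-57,186]),1).tolist(),round(d["p"],2)) for d in arm.place_of(c,"knob_grip")])
cv2.imwrite("pics/t2.png",cv2.resize(c["image"][70:240,220:420,::-1],None,fx=4,fy=3.5)[:600])
```

```text
rotvec in pivot frame [ 0.01   0.009 -0.   ]
moment piv [0.75 2.95 0.87] force [-13.2   4.6 -14.4]
[  0.3 -32.4  -2.5]
wrist [([7.1, -31.7, 7.3], 0.82)]
top [([1.8, -27.4, 10.9], 0.7), ([-215.1, -209.4, 32.5], 0.53)]
```

View pics/t2.png

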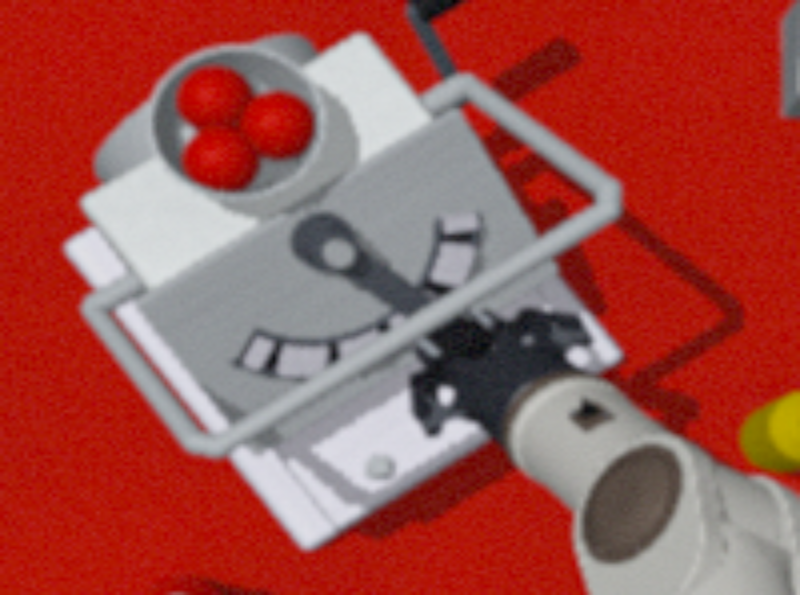

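Forces show a firm grip, with torsion from the knob turning in the pads, and the arm is near -0.33. I'll unload, let the pin down on the plate, and then push the knob along with loosely opened fingers until it drops.

Run:
```python
from h import *
pm=np.load("pm.npy")
rel=lambda: np.round(P.T@(arm.read_tool_pos()-pm),1)
arm.move_linear(pm+P@[2,-31,-3],velocity=30)
print(rel(),np.round(P.T@arm.read_ft_force(),1),arm.read_gripper_width())
arm.command_gripper(48)
print(rel(),np.round(P.T@arm.read_ft_force(),1),arm.read_gripper_width())
arm.move_linear(pm+P@[5,-31,-8],velocity=40,max_force=12)
print(rel(),np.round(P.T@arm.read_ft_force(),1),arm.read_time())
for n in ("wrist","top"):
    c=arm.camera(n); print(n,[(np.round(P.T@(np.array(d["at"])-[675.5,-57,186]),1).tolist(),round(d["p"],2)) for d in arm.place_of(c,"knob_grip")[:1]])
    if n=="wrist": cv2.imwrite("pics/w5.png",c["image"][100:,100:550,::-1])
```

```text
[ -0.1 -30.9  -3.3] [-13.2   1.1 -14.4] 35.15341804332935
[  6.8 -33.3  -1.2] [-0.3  0.5 -0.4] 48.00730859390641
[  6.  -30.9  -8. ] [-0.7  1.   0.7] 11.325
wrist [([4.6, -34.6, 3.7], 0.73)]
top [([2.7, -27.2, 8.5], 0.65)]
```

View pics/w5.png

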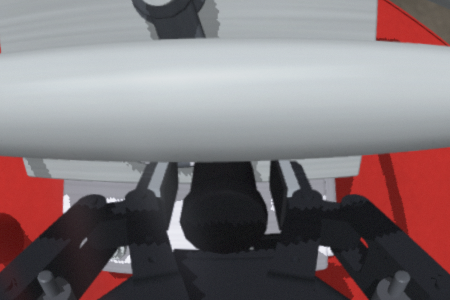

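The knob sits loose between the open fingers, with the larger gap on the left. Now pushing right, slowly.

Run:
```python
from h import *
pm=np.load("pm.npy")
rel=lambda: np.round(P.T@(arm.read_tool_pos()-pm),1)
pts=[(6.5,-36),(8.5,-41),(10.5,-46),(12.5,-50),(14,-53),(15.5,-56),(17,-59),(19,-63)]
for x,y in pts:
    s=arm.move_linear(pm+P@[x,y,-8],velocity=15,max_force=16)
    print((x,y),s,rel(),np.round(P.T@arm.read_ft_force(),1),round(arm.read_time(),2))
    if s or (P.T@arm.read_ft_force())[1]>14: break
c=arm.camera("wrist"); print([(np.round(P.T@(np.array(d["at"])-[675.5,-57,186]),1).tolist(),round(d["p"],2)) for d in arm.place_of(c,"knob_grip")[:1]])
cv2.imwrite("pics/w6.png",c["image"][100:,100:550,::-1])
```

```text
(6.5, -36) False [  6.5 -36.2  -8. ] [ 0.6  1.  -0.5] 12.03
(8.5, -41) False [  7.  -36.7  -8.8] [-3.1  7.6  5.7] 12.53
(10.5, -46) False [  7.4 -38.2  -9.5] [-5.9 13.7 10.5] 13.04
(12.5, -50) False [  9.1 -43.2  -9.8] [-5.5 10.8  4.7] 13.49
(14, -53) False [  9.2 -43.7 -10.2] [-7.8 15.4 10.7] 13.87
[([8.2, -38.1, 6.2], 0.77)]
```

View pics/w6.png

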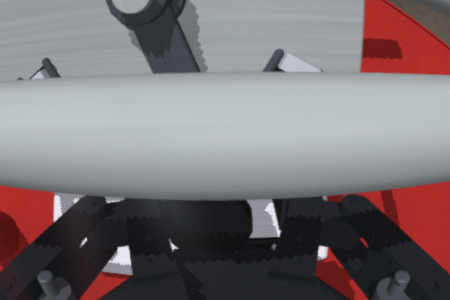

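Run:
```python
from h import *
pm=np.load("pm.npy")
F=lambda: P.T@arm.read_ft_force()
rel=lambda: np.round(P.T@(arm.read_tool_pos()-pm),1)
zc=-5; x,y=13,-53
arm.move_linear(pm+P@[x,y,zc],velocity=20); print(rel(),np.round(F(),1))
for i in range(10):
    x+=.8; y-=2
    arm.move_linear(pm+P@[x,y,zc],velocity=15,max_force=25)
    f=F(); print((round(x,1),y,zc),rel(),np.round(f,1),round(arm.read_time(),2))
    if f[2]>3: zc+=.7
    if f[2]<-3: zc-=.7
    if f[1]>22: break
c=arm.camera("wrist"); print([(np.round(P.T@(np.array(d["at"])-[675.5,-57,186]),1).tolist(),round(d["p"],2)) for d in arm.place_of(c,"knob_grip")[:1]])
```

```text
[ 11.2 -47.7  -6.8] [-2.7  6.8 -3.9]
(13.8, -55, -5) [ 11.7 -49.2  -7. ] [-3.3  8.5 -2.7] 14.57
(14.6, -57, -5) [ 14.6 -56.   -5.5] [-0.3  2.8 -2.6] 14.86
(15.4, -59, -5) [ 15.6 -58.8  -5.1] [-0.1  2.5 -2.3] 15.15
(16.2, -61, -5) [ 15.7 -59.1  -5.3] [-1.3  6.5  2. ] 15.44
(17.0, -63, -5) [ 15.8 -59.1  -5.5] [-3.6 10.3  6.6] 15.73
(17.8, -65, -4.3) [ 15.8 -59.2  -5.5] [-3.7 12.8  5.3] 16.03
(18.6, -67, -3.5999999999999996) [ 15.8 -59.3  -5.5] [-5.  14.8  3.9] 16.33
(19.4, -69, -2.8999999999999995) [ 15.8 -59.3  -5.6] [-5.1 16.2  3.2] 16.63
(20.2, -71, -2.1999999999999993) [ 15.8 -59.4  -5.6] [-7.  18.5  2.5] 16.93
(21.0, -73, -2.1999999999999993) [ 15.9 -59.5  -5.8] [-8.4 23.3  6.4] 17.23
[]
```

Hard stop at tool y = -59.4 (the arm is at about -0.55 and holds 23 N, above the 14 N sliding friction). I'll unload, check the lock from the other side, then back out and look.

Run:
```python
from h import *
pm=np.load("pm.npy")
F=lambda: np.round(P.T@arm.read_ft_force(),1)
rel=lambda: np.round(P.T@(arm.read_tool_pos()-pm),1)
arm.move_linear(pm+P@[15.5,-54,-6],velocity=40); print("mid",rel(),F())
for y in (-48,-44,-40,-36,-32,-28):
    s=arm.move_linear(pm+P@[15,y,-6],velocity=30,max_force=25); print("left",y,s,rel(),F())
    if s or F()[1]<-20: break
arm.move_linear(pm+P@[15.5,-53,-6],velocity=40); print("mid",rel(),F())
arm.command_gripper(70)
arm.move_linear(pm+P@[12,-53,130],velocity=150); print(rel(),F(),arm.read_time())
c=arm.camera("wrist"); cv2.imwrite("pics/w7.png",c["image"][:,:,::-1])
print([(np.round(P.T@(np.array(d["at"])-[675.5,-57,186]),1).tolist(),round(d["p"],2)) for d in arm.place_of(c,"knob_grip")[:1]])
```

```text
mid [ 16.  -55.7  -5.3] [-0.2  1.1  0. ]
left -48 False [ 15.1 -47.8  -6. ] [-0.3 -0.4  0.1]
left -44 False [ 14.7 -44.3  -5.9] [-1.7 -1.6  1. ]
left -40 False [ 14.6 -43.8  -5.5] [-0.9 -9.1 -6.3]
left -36 False [ 14.7 -43.6  -4.9] [ -0.1 -16.1 -10.7]
left -32 False [ 14.7 -43.3  -4.3] [ -0.6 -23.  -16. ]
mid [ 15.7 -51.9  -6.3] [ 0.2  0.4 -0.5]
[ 11.7 -52.4 129.4] [ 0.   0.8 -0.6] 21.5417
[([14.4, -52.2, -2.3], 0.85)]
```

View pics/w7.png

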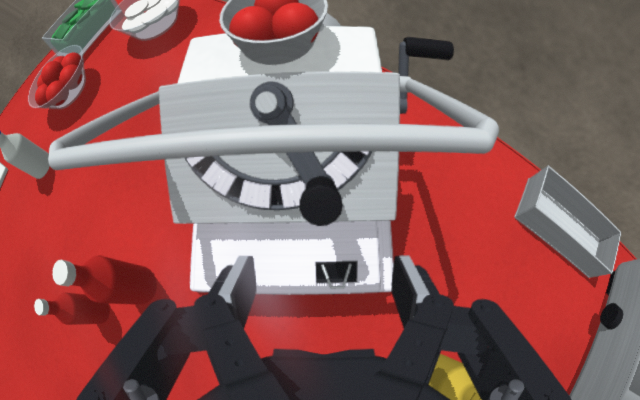

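The knob head at (320,201) has moved right toward the clip (335,272), and it locked against 23 N both ways with about 4 mm of play. I'll do a last depth check from the other cameras against the home readings, check the bottles, then hand in.

Run:
```python
from h import *
k0=np.array([675.5,-57,186])
home={"side":[673,-56,188],"top":[671.5,-55,184],"wrist":[680,-59,184]}
for n in ("side","top","wrist"):
    c=arm.camera(n)
    for t in ("knob_grip","ketchup_mid","mustard_mid"):
        ds=arm.place_of(c,t)
        if t=="knob_grip": print(n,[np.round(P.T@(np.array(d["at"])-k0),1) for d in ds[:1]],"home",np.round(P.T@(np.array(home[n])-k0),1))
        else: print(n,t,[np.round(d["at"]) for d in ds])
print(np.round(arm.read_ft_force(),1),arm.read_time())
arm.sign_off()
```

```text
side [array([ 10.4, -49.4,  -0.4])] home [-0.1  2.2  2.5]
side ketchup_mid [array([470., 103.,  96.]), array([376., 148.,  74.])]
side mustard_mid [array([ 630., -345.,   89.])]
top [array([ 11.3, -47.8,   2. ])] home [-2.9  3.9 -0.4]
top ketchup_mid [array([477.,  96., 100.]), array([373., 150.,  76.])]
top mustard_mid [array([ 636., -344.,   91.]), array([ 521., -361.,  131.])]
wrist [array([ 10.5, -50.5,  -3.4])] home [ 1.  -4.2 -3.1]
wrist ketchup_mid [array([384., 146.,  70.]), array([472., 106.,  95.])]
wrist mustard_mid [array([ 632., -342.,   92.])]
[-0.6 -0.1  0.3] 22.2417
the job is handed in; nothing more can be done
```

I moved the setting arm to the first hole on the binder clip's side and handed the job in at 22.2 s. That is the right side seen from the front, at about -0.53 rad.

I pulled the knob about 12 mm out at the middle hole and swung it right. I then let the pin down on the plate and pushed the knob along with loosely open fingers until it dropped in.

**Lock:** the arm held about 23 N in both directions with roughly 4 mm of play. That is well above the 14 N or so it took to slide it.

**Depth:** the mean knob height over three cameras matched the home readings to within about 1 mm. Single cameras differed from home by up to 3 mm, so the depth check is only good to the networks' ±4 mm.

**Bottles and contact:** both sauce bottles were still standing where they began. The gripper was clear of the slicer, with force near 0 N.

**Disagreements:** while swinging with the knob gripped, the arm gave way by up to 8 mm under side forces of 13 N. That is why I switched to loose pushing. During the lock test to the left, the fingers also tugged outwards on the knob with up to 16 N. The later depth readings show it back home.

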